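# Shut and lock the cartridge bay of a water purifier

## Robot

A 6-joint arm with a two-finger parallel gripper is mounted at the origin on the work surface. World frame = base frame: x ahead of the robot, y to its left, z up, the work surface at z = 0. Lengths are in m, angles in rad, forces in N, time in s.
With the tool pointing down it reaches from about 0.375 to 0.825 m from the base axis. Payload 5.5 kg.
Tool frame: the origin (TCP) lies midway between the tips of the shut fingers; the grasp point (between the pads) lies 19 mm behind it; z points along the fingers, y is the line along which they close (so a half turn about z gives the same grasp; the last joint's range is limited). The gripper opens to 85 mm and grips with 20 to 120 N. Pads are 22 mm wide; open, the fingers measure 114 mm over their backs; the gripper's body (76 mm by 85 mm) begins 54 mm behind the grasp point. The pads swing forward as they close: fully open they stand 13 mm farther back than shut.
Start: joints at [-1.236, 0.314, -0.047, 1.21, 0, 1.571], TCP at [0.197, -0.567, 0.231] pointing down, gripper open.
Joint ranges: [-2.67, 2.67], [-0.69, 1.73], [-1.03, 1.25], [-2.08, 2.16], [-1.42, 1.45], [-3.14, 3.14]. Speed limits (rad/s): [2.39, 2.39, 3.01, 3.14, 3.14, 3.14].

## Interface

Orientations are given as a unit quaternion [x, y, z, w].
In Python, from bench import ctrl gives the robot as it stands. Calls block until the motion is done:
- ctrl.reach(position, orientation): joint-space move of the TCP to a pose.
- ctrl.move_linear(position, orientation=None, v=0.15): straight line of the TCP; orientation=None keeps the orientation; v is the mean speed in m/s.
- ctrl.movej(angles): joint-space move.
- ctrl.set_gripper(opening, newtons=None): finger opening in m; newtons is the grip in N (None keeps the last); returns when the fingers have stopped.
- ctrl.pause(seconds).
- ctrl.inverse_kinematics(position, orientation): joint angles nearest the present ones, or None.
- ctrl.snapshot(name): name is "scene" or "top" or "wrist"; returns the picture (384x512x3 uint8, red, green, blue); there is no depth.
- ctrl.calibration(name): a dict with "vfov" (degrees; the focal length in pixels is half the picture's height over the tangent of half this angle, whatever the lens; pixels are square), "cx", "cy" (the principal point, pixels), "pose" (4x4, takes a point from camera to world coordinates); the wrist camera has in their place "tool_from_camera" (4x4, takes a point from camera to tool coordinates, whose origin is the TCP and whose axes are the flange's). Camera axes: x right, y down, z forward; pixel columns grow to the right and rows downward; lengths in m; the calibration is good to about 2 mm. A picture is of the moment at which its call begins: read the wrist's pose just before it. calibration takes no time and is no camera call.
A pose or a line that the arm cannot do raises ctrl.MotionError and nothing moves.
- ctrl.sign_off(): hands the job in; it is judged then, once.
Readings, each from a call of its own:
- ctrl.current_time_s(): time.
- ctrl.current_joint_pos(): joint angles.
- ctrl.current_qd(): joint speeds.
- ctrl.current_tau(): joint torques, N m.
- ctrl.current_tool_pos(): TCP position.
- ctrl.current_orientation(): TCP orientation.
- ctrl.current_contact_force(): force on the tool from outside, world axes, zero at the start.
- ctrl.current_wrist_torque(): the same for the moment, N m.
- ctrl.current_opening(): finger opening in m.
- ctrl.current_grip_force(): force on a finger pad.
Only numpy, scipy, OpenCV 4.12 (cv2) and the standard library are available. Lean on these libraries where they do the work, as an engineer would, in place of code of your own. Each camera call takes 0.05 s, during which the arm holds its last target. There are 200 camera calls.

## Task

The cover of the water purifier's cartridge bay has been left ajar: press it down with the fingertips until it is fully shut, then set a fingertip in the slot of its quarter-turn fastener and turn it clockwise, seen from above, all the way to its stop so that the cover is locked. Do not swing the cover wide open, and leave the bottles, glassware and other things around the bay standing where they are: nothing is to be picked up.

Things in the scene. Friction and masses are not known exactly. Their poses are not given: they have to be found in the camera images.
- case: White open-topped cartridge bay, 240 (x) x 260 (y) x 130 mm high, fixed to the bench, blue stripe on its front, two grey cartridges inside. Origin: centre of its underside; x points from its front (robot side) to the hinge side, z up. The whole bay is turned about z, a different yaw every time.
- cover (a joint): Angle of the grey cover (236 x 256 mm, 8 mm thick), hinged along y at x = +118, z = 130 mm in the case's frame. 0: shut flat on the rim, upper face 138 mm above the bench; grows as the front edge rises (limit 0.9). Starts at 0.2 to 0.45. The hinge is stiff (1.2 N m friction): it stays where it is left, about 6 N on the front edge push it down.
- press_spot (a point): Clear flat spot on the cover's upper face near its front right corner, 212 mm from the hinge line and 85 mm to the right (-y of the case) of the middle, good for pressing the cover shut. It moves with the cover; axes are the cover's (x from front to hinge, z out of the upper face).
- fastener (a joint): Angle of the fastener's blue dial: 0 to 0.25 at the start (open), grows clockwise seen from above, stop at 1.571 (locked). 0.1 N m of friction; it stays where it is left. A 58 mm steel tongue below the cover turns with it and catches under the bay's front rim; turned too early it keeps the cover from shutting.
- slot (a point): Middle of the slot's floor, on the dial's axis, 3 mm above the cover's upper face, 165 mm from the hinge. Slot: across the dial, 28 mm wide, 76 mm long, 15 mm deep, black floor. Axes turn with the dial: y along the slot, z out of the dial, -y to the yellow mark on the floor. Open: slot along the case's y, yellow to the right (-y). Locked: along the case's x, yellow to the front.
- collar (a point): Centre of the foot of the fixed white collar round the dial, on the upper face at mid-width. Collar 96 mm outside, 80 mm inside; the dial in it is 76 mm across; both rise 18 mm above the cover, and the collar closes the slot's ends. A red dot on the cover right of the collar marks open, a green dot in front of it marks locked: the yellow mark points at them.
- amber_bottle: Bystander: amber reagent bottle, 60 mm across, 140 mm high, standing near the bay. Origin: centre of its underside.
- beaker: Bystander: open glass beaker, 70 mm across, 95 mm high, standing near the bay. Origin: centre of its underside.
- cartridge: Bystander: grey spare cartridge, 64 mm across, 150 mm high, standing near the bay. Origin: centre of its underside.
- flask: Bystander: greenish glass flask with a narrow neck, 72 mm across, 165 mm high, on the left of the bench. Origin: centre of its underside.
- screwdriver: Bystander: screwdriver lying on the right of the bench. Origin on its underside.
- jar: Bystander: white jar with a blue cap, 64 mm across, 85 mm high, on the right of the bench. Origin: centre of its underside.

How it is judged:
By the outcome, as a careful person would: the job done as asked, in the order asked, and still so for the second after the job is handed in, with the robot touching nothing.
It also fails if it takes over 51 s, if anything falls off the work surface, if the arm or the gripper's body presses on something with over 40 N, if the wrist force passes 120 N, or if a joint passes its speed limit or range.

## Working session

There is one attempt and no reset: what is moved stays moved. The work goes in short steps, each a Python script; the robot and the scene stay as the last script left them, time stands still between calls to the robot, and variables do not carry over. Pictures are saved under pics/ and viewed, at most 10 in all, crops included, and the job is handed in when it is done.

```bash
mkdir -p pics
python3 - <<'E'
from bench import ctrl
import cv2,numpy as np
for n in("scene","top"):
    c=ctrl.calibration(n);print(n,c["vfov"],c["cx"],c["cy"],np.round(c["pose"],3).tolist(), {k:v for k,v in c.items() if k not in("pose",)})
    cv2.imwrite(f"pics/{n}0.png",cv2.resize(ctrl.snapshot(n)[...,::-1],(800,600)))
print(ctrl.calibration("wrist"),ctrl.current_time_s(),ctrl.current_orientation())
E
ls
```

```text
scene 49.321856729671794 258.67366403071594 190.00014840274946 [[0.696, 0.605, -0.387, 1.09], [0.718, -0.592, 0.366, -0.513], [-0.007, -0.533, -0.846, 1.267], [0.0, 0.0, 0.0, 1.0]] {'vfov': 49.321856729671794, 'cx': 258.67366403071594, 'cy': 190.00014840274946}
top 47.854096956408455 256.6630335627682 193.96448127175194 [[0.028, -0.997, 0.069, 0.438], [-1.0, -0.028, 0.002, -0.033], [0.0, -0.069, -0.998, 1.68], [0.0, 0.0, 0.0, 1.0]] {'vfov': 47.854096956408455, 'cx': 256.6630335627682, 'cy': 193.96448127175194}
{'vfov': 60.325841735491686, 'cx': 251.3972977954375, 'cy': 187.0070424585618, 'tool_from_camera': array([[ 1.31405238e-03, -9.60401272e-01, -2.78617425e-01,
         7.07309578e-02],
       [ 9.99999042e-01,  1.38294645e-03, -5.07233535e-05,
         8.41945343e-04],
       [ 4.34027753e-04, -2.78617092e-01,  9.60402170e-01,
        -1.42387245e-01],
       [ 0.00000000e+00,  0.00000000e+00,  0.00000000e+00,
         1.00000000e+00]])} 0.1 [ 9.86021006e-01  1.66619181e-01 -1.47568049e-04 -7.76149250e-04]
pics
```

View pics/scene0.png

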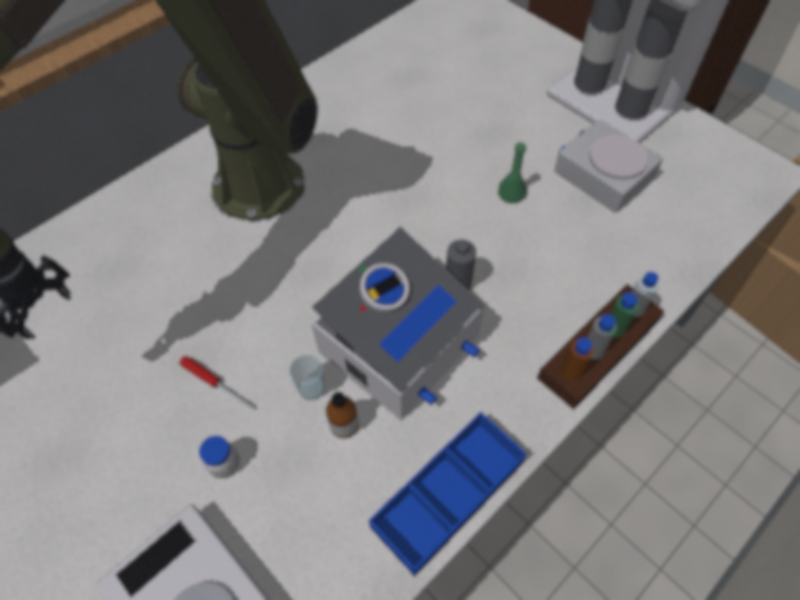

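View pics/top0.png

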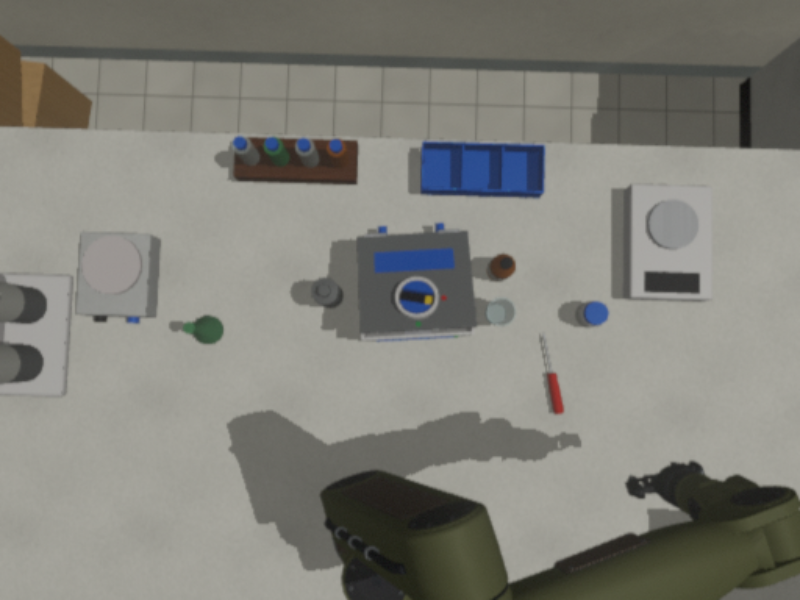

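The scene view (800 px wide) shows the cover corners at about (401,229), (314,307), (400,390 at the top face) and (482,312), with the dial at (384,287). The top view shows the corners at (359,334), (473,331), (467,231) and (358,236), the collar at (416,297), and the yellow mark pointing right, which means open. I'll fit a joint model to these points.

```bash
cat > h.py <<'E'
import numpy as np
from scipy.optimize import least_squares
from scipy.spatial.transform import Rotation as R
def local(d,y,h,th):
    return np.array([.118-d*np.cos(th)+(.008+h)*np.sin(th), y, .130+d*np.sin(th)+(.008+h)*np.cos(th)])
def world(p,d,y,h):   # p = x,y,yaw,theta
    l=local(d,y,h,p[3]); c,s=np.cos(p[2]),np.sin(p[2])
    return np.array([p[0]+c*l[0]-s*l[1], p[1]+s*l[0]+c*l[1], l[2]])
def proj(c,T,P):
    f=192/np.tan(np.radians(c["vfov"]/2)); q=np.linalg.inv(T)@np.r_[P,1]
    return np.array([c["cx"],c["cy"]])+f*q[:2]/q[2]
def fit(obs,p0):  # obs: list of (calib,T,pt fn(p)->world,uv)
    fun=lambda p:np.concatenate([proj(c,T,g(p))-uv for c,T,g,uv in obs])
    return least_squares(fun,p0,loss="soft_l1")
def quat(yaw): # tool down, tool y axis at angle yaw+90deg: tool x = (cos,sin)
    c,s=np.cos(yaw),np.sin(yaw)
    return R.from_matrix(np.array([[c,s,0],[s,-c,0],[0,0,-1]])).as_quat()
def wrist_T(ctrl):
    T=np.eye(4);T[:3,:3]=R.from_quat(ctrl.current_orientation()).as_matrix();T[:3,3]=ctrl.current_tool_pos()
    return T@ctrl.calibration("wrist")["tool_from_camera"]
E
python3 - <<'E'
from bench import ctrl
from h import *
S,T=ctrl.calibration("scene"),ctrl.calibration("top")
pts={"FL":(.236,.128,0),"FR":(.236,-.128,0),"HR":(0,-.128,0),"HL":(0,.128,0),"C":(.165,0,.018)}
uv={"S":{"FL":(401,229),"FR":(314,307),"HR":(400,390),"HL":(482,312),"C":(384,287)},
"T":{"FL":(359,334),"FR":(473,331),"HR":(467,231),"HL":(358,236),"C":(416,297)}}
obs=[(c,c["pose"],(lambda p,a=a:world(p,*a)),np.array(uv[k][n])*.64) for k,c in(("S",S),("T",T)) for n,a in pts.items()]
r=fit(obs,[.55,-.05,0,.3]);print(r.x);print(r.fun.reshape(-1,2).round(1).tolist() if len(r.fun)==20 else '')
p=r.x;print("C",world(p,.165,0,.018),"press",world(p,.212,-.085,0))
# view pose
C=world(p,.165,0,.0)
for yaw in (p[2],p[2]+np.pi):
  for z in(.30,.35,.40):
    for off in(0,-.05,.05):
      q=C.copy()+off*np.array([np.cos(yaw),np.sin(yaw),0]);q[2]=z
      print(round(yaw,2),z,off,ctrl.inverse_kinematics(q,quat(yaw)) is not None)
print(R.from_quat(ctrl.current_orientation()).as_matrix().round(2).tolist())
E
```

```text
[ 0.58941269 -0.05815442  0.05821136  0.22010885]
[[-0.7, 0.2], [-2.5, -0.1], [-1.4, 1.3], [1.2, -4.1], [-0.6, -0.3], [-1.0, -0.6], [0.3, -0.9], [0.2, -0.4], [-1.1, -1.5], [-1.0, 0.8]]
C [ 0.55213351 -0.06032695  0.19139813] press [ 0.50736692 -0.14808004  0.18409419]
0.06 0.3 0 True
0.06 0.3 -0.05 True
0.06 0.3 0.05 True
0.06 0.35 0 True
0.06 0.35 -0.05 True
0.06 0.35 0.05 True
0.06 0.4 0 True
0.06 0.4 -0.05 True
0.06 0.4 0.05 True
3.2 0.3 0 True
3.2 0.3 -0.05 True
3.2 0.3 0.05 True
3.2 0.35 0 True
3.2 0.35 -0.05 True
3.2 0.35 0.05 True
3.2 0.4 0 True
3.2 0.4 -0.05 True
3.2 0.4 0.05 True
[[0.94, 0.33, -0.0], [0.33, -0.94, 0.0], [-0.0, -0.0, -1.0]]
```

Run:
```python
from bench import ctrl
from h import *
import cv2
p=[0.5894,-0.0582,0.0582,0.22]
C=world(p,.165,0,0);C[2]=.36
ctrl.move_linear([.197,-.567,.33],v=.25)
ctrl.set_gripper(0.0)
ctrl.reach(C,quat(p[2]))
T=wrist_T(ctrl);im=ctrl.snapshot("wrist");np.savez("w1.npz",T=T,im=im)
cv2.imwrite("pics/w1.png",cv2.resize(im[...,::-1],(800,600),interpolation=cv2.INTER_CUBIC))
print(ctrl.current_time_s(),ctrl.current_joint_pos(),ctrl.current_opening(),ctrl.current_contact_force())
```

```text
3.6667 [-1.11440589e-01  2.03426366e-01  9.88975781e-02  1.46630575e+00
 -2.11825652e-04  2.97313302e+00] 0.0003362276938981126 [-0.12645348 -1.52438392  0.28478937]
```

View pics/w1.png

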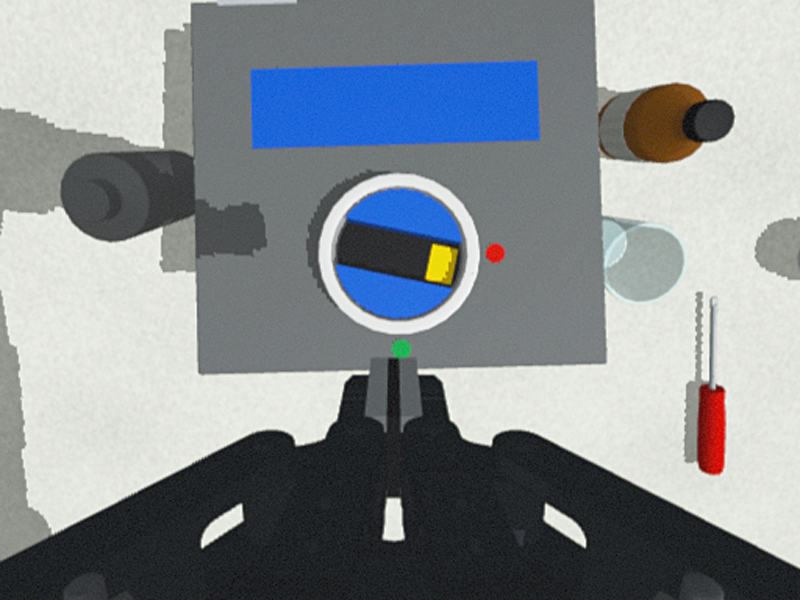

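The wrist view (800 px wide) shows the front corners at (199,374) and (606,363), the collar centred at (399,254), the red dot at (495,253), the green dot at (401,348) and the yellow mark at (442,264). The surroundings are clear of the pressing and turning paths. I'll refit including the dial angle.

```bash
cat > fit2.py <<'E'
from bench import ctrl
from h import *
S,T,W=[ctrl.calibration(n) for n in("scene","top","wrist")]
Tw=np.load("w1.npz")["T"]
# p: x,y,yaw,theta,psi,r_dot,r_yellow
g={"FL":lambda p:world(p,.236,.128,0),"FR":lambda p:world(p,.236,-.128,0),"HR":lambda p:world(p,0,-.128,0),
"C":lambda p:world(p,.165,0,.018),"Rd":lambda p:world(p,.165,-p[5],0),"Gr":lambda p:world(p,.165+p[5],0,0),
"Y":lambda p:world(p,.165+p[6]*np.sin(p[4]),-p[6]*np.cos(p[4]),.003)}
uv=[(S,S["pose"],{"FL":(401,229),"FR":(314,307),"C":(384,287),"Rd":(362,309)}),
(T,T["pose"],{"FL":(359,334),"FR":(473,331),"HR":(467,231),"C":(416,297),"Rd":(443,298),"Gr":(417,324)}),
(W,Tw,{"FL":(199,374),"FR":(606,363),"C":(399,254),"Rd":(495,253),"Gr":(401,348),"Y":(442,264)})]
obs=[];lab=[]
for c,t,d in uv:
    for n,q in d.items():
        for _ in range(3 if c is W else 1): obs.append((c,t,g[n],np.array(q)*.64)); lab.append(n)
r=fit(obs,[.589,-.058,.058,.22,.15,.058,.025]);p=r.x
if __name__=="__main__":
    print(p.round(4))
    for o,n in zip(obs,lab):
        if o[0] is not W: print(n,(proj(o[0],o[1],o[2](p))-o[3]).round(1))
    for n,q in uv[2][2].items(): print("W",n,(proj(W,Tw,g[n](p))-np.array(q)*.64).round(1))
    print("press",world(p,.212,-.085,0))
E
python3 fit2.py
```

```text
[ 0.589  -0.0625  0.0862  0.2841  0.2298  0.0591  0.0274]
FL [-2.3 -1.3]
FR [-3.3  0.3]
C [-1.  -0.3]
Rd [-1.1  0.3]
FL [ 0.9 -0.8]
FR [ 2.8 -3.2]
HR [ 0.5 -1.3]
C [ 0.6 -0.5]
Rd [ 0.3 -0.3]
Gr [1.  0.2]
W FL [ 0.  -0.4]
W FR [-0.   0.1]
W C [-0.  -0.4]
W Rd [-1.3 -0. ]
W Gr [0.2 0.9]
W Y [-0. -0.]
press [ 0.51333528 -0.15438223  0.19709615]
```

Run:
```python
from bench import ctrl
from fit2 import p,world,quat,np
from h import *
q=quat(p[2]+np.pi)
def at(th): return world([*p[:3],th],.212,-.085,0)
a=at(p[3]);ctrl.reach(a+[0,0,.045],q)
print(ctrl.current_time_s(),ctrl.current_joint_pos())
f0=ctrl.current_contact_force();print(f0)
for th in np.r_[np.arange(p[3]+.10,0.02,-.03),np.arange(.01,-.03,-.005)]:
    ctrl.move_linear(at(th),v=.04)
    F=ctrl.current_contact_force()-f0;z=ctrl.current_tool_pos()[2]
    print(round(th,3),z.round(4),F.round(1))
    if F[2]>25: break
print(ctrl.current_time_s())
ctrl.move_linear(ctrl.current_tool_pos()+np.array([0,0,.05]),v=.15)
C=world([*p[:3],0],.165,0,0);C[2]=.33
ctrl.reach(C,q)
T=wrist_T(ctrl);im=ctrl.snapshot("wrist");np.savez("w2.npz",T=T,im=im)
import cv2
cv2.imwrite("pics/w2.png",cv2.resize(im[...,::-1],(800,600),interpolation=cv2.INTER_CUBIC))
print(ctrl.current_time_s())
```

```text
6.4833 [-2.92078840e-01  1.88865126e-01 -1.83740498e-01  1.19805996e+00
 -1.02679053e-05 -3.78064423e-01]
[0.12505473 0.09976474 0.04196941]
0.384 0.2169 [-0.6  0.5 -0.7]
0.354 0.2108 [ 0.6 -0.9 -0.8]
0.324 0.2048 [0.3 0.9 0.7]
0.294 0.1989 [-0.6 -0.6 -0.1]
0.264 0.1926 [0.  0.3 0.5]
0.234 0.1865 [-0.3  0.1 -0.8]
0.204 0.1804 [ 0.4 -0.5 -0.3]
0.174 0.1742 [-0.8  0.1 -0.3]
0.144 0.1679 [ 0.5 -0.6  0.5]
0.114 0.1617 [-0.4  0.1  0. ]
0.084 0.1553 [ 0.2 -0.5 -0.3]
0.054 0.149 [-0.4 -0.6  0.3]
0.024 0.1427 [ 0.6 -0.5 -0.5]
0.01 0.1399 [-0.6 -0.1 -1.4]
0.005 0.139 [-1.4 -0.1  0.2]
0.0 0.138 [-1.3  0.5  2.4]
-0.005 0.1379 [-3.6  0.6 10.2]
-0.01 0.1379 [-5.7  2.4 18.3]
-0.015 0.1378 [-9.3  3.1 26.1]
12.4917
13.7667
```

View pics/w2.png

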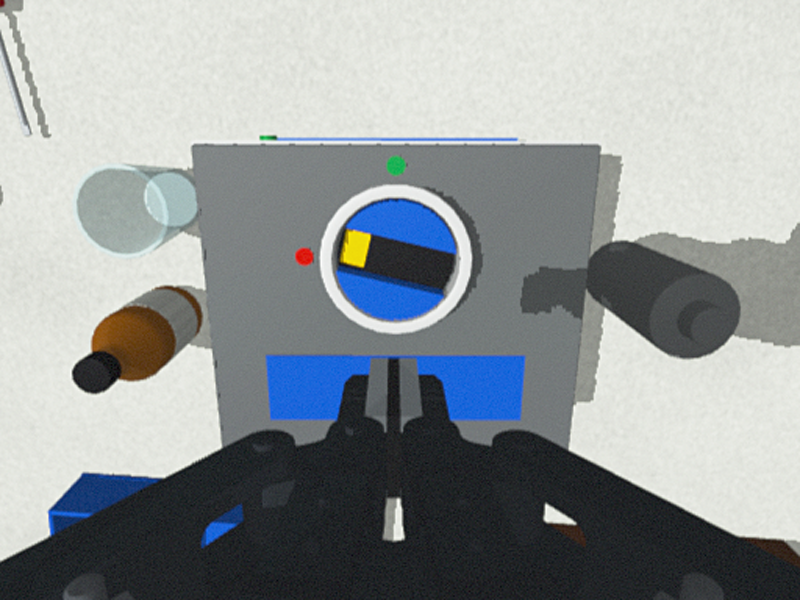

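The wrist view now shows the front corners FR (192,145) and FL (600,147), the collar at (396,258), red at (305,256), green at (397,165) and yellow at (355,249). The press read almost no force until z=0.138, so I'll check that the cover is really shut with a fit and a scene view.

```bash
cat > fit3.py <<'E'
from fit2 import *
p1=p
T2=np.load("w2.npz")["T"]
d={"FL":(600,147),"FR":(192,145),"C":(396,258),"Rd":(305,256),"Gr":(397,165),"Y":(355,249)}
r3=fit([(W,T2,g[n],np.array(q)*.64) for n,q in d.items()],p1);p=r3.x
if __name__=="__main__":
    import cv2
    print(p.round(4),r3.cost)
    print(r3.fun.reshape(-1,2).round(1).tolist())
    rr=least_squares(lambda z:np.concatenate([proj(W,T2,g[n](np.r_[z[:3],0,z[3:]]))-np.array(q)*.64 for n,q in d.items()]),np.delete(p,3))
    print("shut fit",rr.x.round(4),rr.fun.reshape(-1,2).round(1).tolist())
    im=ctrl.snapshot("scene")[100:300,150:350]
    cv2.imwrite("pics/s2.png",cv2.resize(im[...,::-1],(600,600),interpolation=cv2.INTER_CUBIC))
E
python3 fit3.py
```

```text
[ 0.59   -0.0616  0.0823 -0.0202  0.2049  0.0596  0.0272] 2.365584646519025
[[-0.1, -0.2], [0.3, -0.4], [-0.2, 2.6], [0.5, 0.1], [-0.5, -0.5], [0.0, -0.0]]
shut fit [ 0.5892 -0.0617  0.0823  0.2088  0.059   0.0269] [[1.8, -1.0], [-1.6, -1.2], [-0.2, 3.0], [0.5, 0.1], [-0.5, -0.5], [0.0, 0.0]]
```

View pics/s2.png

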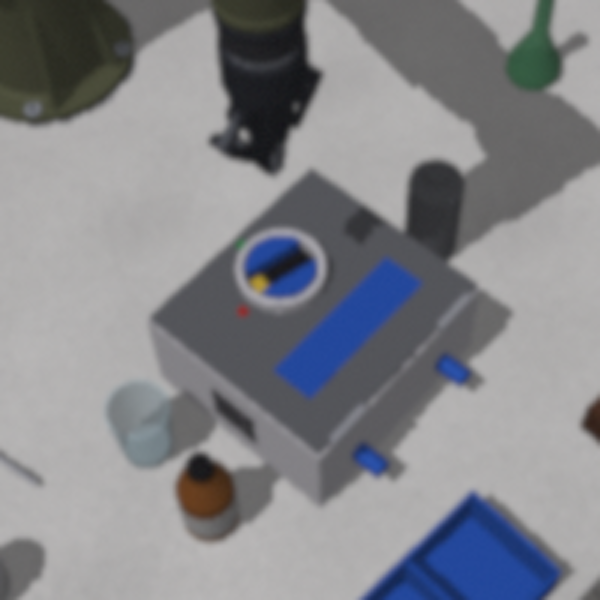

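The scene view shows the cover flush on the case at about (310,310), and the fit gives theta ≈ 0, so it is shut. The dial centre still has about 2.5 mm of ambiguity. I'll triangulate it by segmenting two wrist views.

```bash
cat > dial.py <<'E'
from fit3 import *
import cv2
def centre(im,uv0):
    h=cv2.cvtColor(im,cv2.COLOR_RGB2HSV);m=cv2.inRange(h,(105,120,60),(125,255,255))
    yy,xx=np.mgrid[:384,:512];m[(xx-uv0[0])**2+(yy-uv0[1])**2>60**2]=0
    hull=cv2.convexHull(cv2.findNonZero(m));e=cv2.fitEllipse(hull)
    y=cv2.inRange(h,(22,120,100),(35,255,255));M=cv2.moments(y,True)
    return np.array(e[0]),e[1],np.array([M["m10"],M["m01"]])/M["m00"]
def ray(T,uv):
    f=192/np.tan(np.radians(W["vfov"]/2));d=T[:3,:3]@np.r_[(uv-np.array([W["cx"],W["cy"]]))/f,1]
    return T[:3,3],d
def onplane(T,uv,z): o,d=ray(T,uv); return o+d*(z-o[2])/d[2]
E
python3 - <<'E'
from dial import *
C=world([*p[:3],0],.165,0,0);C[2]=.30;u=np.array([np.cos(p[2]),np.sin(p[2]),0])
A=[];B=[]
views=[]
z=np.load("w2.npz");views.append((z["T"],z["im"]))
for k,o in enumerate((.02,-.06)):
    ctrl.move_linear(C+o*u,v=.2);ctrl.pause(.15)
    T=wrist_T(ctrl);views.append((T,ctrl.snapshot("wrist")))
np.savez("v.npz",T=[v[0] for v in views],im=[v[1] for v in views])
for T,im in views:
    c0=proj(W,T,world([*p[:3],0],.165,0,.018));c,ax,y=centre(im,c0)
    c_=onplane(T,c,.156);y_=onplane(T,y,.141)
    print("pred",c0.round(1),"got",c.round(1),np.round(ax,1),c_[:2].round(4),"yellow",y.round(1),y_[:2].round(4),"case-angle",(p[2]-np.arctan2(-(y_-c_)[0],(y_-c_)[1])-np.pi)%(2*np.pi))
    o,d=ray(T,c);d/=np.linalg.norm(d);M=np.eye(3)-np.outer(d,d);A.append(M);B.append(M@o)
print("tri",np.linalg.solve(sum(A),sum(B)).round(4),"model",world([*p[:3],0],.165,0,.018).round(4),ctrl.current_time_s())
cv2.imwrite("pics/w3.png",views[1][1][...,::-1])
E
```

```text
pred [253.3 169. ] got [253.1 176.9] [ 77.8 104.5] [ 0.5511 -0.0649] yellow [227.1 158.6] [ 0.5382 -0.0924] case-angle 0.5221766933847762
pred [252.6 151.7] got [252.1 148. ] [86.5 87.3] [ 0.54   -0.0661] yellow [223.7 140.5] [ 0.5379 -0.0924] case-angle 0.16197586109737205
pred [251.8 234.1] got [250.9 229.4] [74. 81.] [ 0.5385 -0.0666] yellow [224.5 222.2] [ 0.5397 -0.0925] case-angle 0.03721328678612501
tri [ 0.5471 -0.0655  0.1426] model [ 0.5432 -0.0654  0.156 ] 15.1
```

View pics/w3.png

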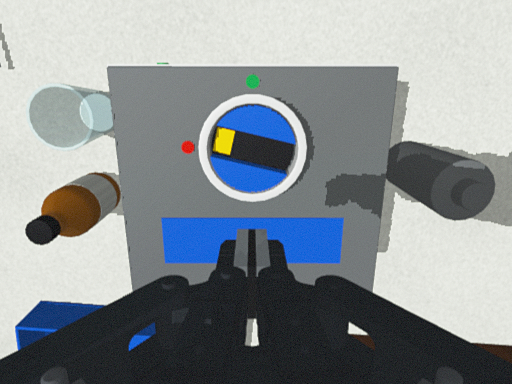

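The wrist view shows the dial circle centred at (252,148) and the slot tilted with yellow at (224,140). The bench stripe and fingers contaminated the other two segmentations, so I'll tighten the mask and use a clearer second view.

```bash
sed -i 's/60\*\*2/50**2/' dial.py
python3 - <<'E'
from dial import *
C=world([*p[:3],0],.165,0,0);u=np.array([np.cos(p[2]),np.sin(p[2]),0]);n=np.array([-u[1],u[0],0])
v=np.load("v.npz");views=list(zip(v["T"],v["im"]))[:2]
for a,b,z in((.08,0,.30),(.05,.06,.34),(.05,-.06,.34)):
    q=C+a*u+b*n;q[2]=z
    ctrl.move_linear(q,v=.25);ctrl.pause(.15)
    T=wrist_T(ctrl);views.append((T,ctrl.snapshot("wrist")))
np.savez("v.npz",T=[v[0] for v in views],im=[v[1] for v in views])
A=[];B=[]
for T,im in views:
    c0=proj(W,T,world([*p[:3],0],.165,0,.018));c,ax,y=centre(im,c0)
    c_=onplane(T,c,.156);y_=onplane(T,y,.141)
    dd=y_-c_
    print("pred",c0.round(1),"got",c.round(1),np.round(ax,1),c_[:2].round(4),"yellow",y_[:2].round(4),"psi",(p[2]-np.pi/2-np.arctan2(dd[1],dd[0])).round(3))
    o,d=ray(T,c);d/=np.linalg.norm(d);M=np.eye(3)-np.outer(d,d);A.append(M);B.append(M@o)
print("tri",np.linalg.solve(sum(A),sum(B)).round(4),"model",world([*p[:3],0],.165,0,.018).round(4),ctrl.current_time_s())
E
```

```text
pred [253.3 169. ] got [252.8 165.7] [77.5 78. ] [ 0.5399 -0.0662] yellow [ 0.5382 -0.0924] psi 0.15
pred [252.6 151.7] got [252.1 148. ] [86.5 87.3] [ 0.54   -0.0661] yellow [ 0.5379 -0.0924] psi 0.162
pred [252.7  80.7] got [252.2  77.8] [92.3 95.5] [ 0.541 -0.066] yellow [ 0.5377 -0.0925] psi 0.207
pred [190.6 113.5] got [190.4 110.6] [78.4 82.4] [ 0.5404 -0.0657] yellow [ 0.538  -0.0924] psi 0.175
pred [313.1 113.7] got [312.3 110.5] [78.3 82.5] [ 0.5403 -0.0667] yellow [ 0.5378 -0.0923] psi 0.181
tri [ 0.5406 -0.0661  0.1529] model [ 0.5432 -0.0654  0.156 ] 17.5
```

Run:
```python
from dial import *
v=np.load("v.npz")
for T,im in zip(v["T"],v["im"]):
    c=proj(W,T,np.array([.5402,-.0661,.156]))
    h=cv2.cvtColor(im,cv2.COLOR_RGB2HSV)
    m=cv2.inRange(h,(0,0,0),(179,255,55))|cv2.inRange(h,(22,120,60),(35,255,255))
    yy,xx=np.mgrid[:384,:512];m[(xx-c[0])**2+(yy-c[1])**2>36**2]=0
    m=cv2.morphologyEx(m,cv2.MORPH_OPEN,np.ones((5,5)))
    # edge points per column -> line fits over the middle
    X=np.arange(int(c[0])-18,int(c[0])+19)
    top=np.array([np.nonzero(m[:,x])[0].min() for x in X]);bot=np.array([np.nonzero(m[:,x])[0].max() for x in X])
    out=[]
    for e,z in((top,.150),(bot,.150)):
        k,b=np.polyfit(X,e,1)
        P,Q=[onplane(T,np.array([x,k*x+b]),z) for x in(X[0],X[-1])]
        d=P-Q; out.append(round(p[2]-np.pi/2-np.arctan2(d[1],d[0]),3))
    print(out,np.mean(bot-top))
```

```text
[np.float64(0.211), np.float64(0.24)] 22.243243243243242
[np.float64(0.215), np.float64(0.232)] 25.594594594594593
[np.float64(-0.411), np.float64(0.164)] 22.54054054054054Traceback (most recent call last):
  File "<stdin>", line 11, in <module>
    return umr_minimum(a, axis, None, out, keepdims, initial, where)
ValueError: zero-size array to reduction operation minimum which has no identity
```

```bash
cat > turn.py <<'E'
from bench import ctrl
from h import *
cy=.082;c=np.array([.541,-.066])
def tq(psi): return quat(cy+np.pi-psi)
E
python3 - <<'E'
from turn import *
q=tq(.225)
ctrl.set_gripper(.025)
ctrl.reach([*c,.185],q);ctrl.pause(.1)
f0=ctrl.current_contact_force();m0=ctrl.current_wrist_torque()
for z in(.162,.158,.155,.152,.149,.146,.144):
    ctrl.move_linear([*c,z],v=.05)
    F=ctrl.current_contact_force()-f0;print(z,F.round(1),(ctrl.current_wrist_torque()-m0).round(2))
    if np.abs(F).max()>12: break
print(ctrl.current_time_s(),ctrl.current_opening(),ctrl.current_joint_pos().round(2),m0)
E
```

```text
0.162 [-0.3 -0.4 -1.5] [-0.08 -0.01 -0.03]
0.158 [-0.  -0.5 -0.9] [ 0.02 -0.03 -0.02]
0.155 [-0.5  0.2 -1.2] [-0.05  0.   -0.01]
0.152 [-1.  -0.2 -0.9] [-0.03 -0.    0.01]
0.149 [-0.9 -0.8 -0.9] [0.04 0.01 0.01]
0.146 [-1.2 -0.3 -0.3] [ 0.05 -0.05 -0.03]
0.144 [-1.  -0.9 -1.4] [-0.    0.04  0.01]
20.8 0.025123430086173758 [-0.12  0.26 -0.32  0.99  0.    0.02] [0.00370616 0.01408694 0.01976407]
```

Inserted with no contact. Next I'll turn it in small guarded steps.

Run:
```python
from turn import *
f0=np.array([0,0,0.])
P=[*c,.144]
for psi in np.r_[np.arange(.4,1.5,.18),np.arange(1.5,1.92,.06)]:
    ctrl.reach(P,tq(psi))
    F=ctrl.current_contact_force();M=ctrl.current_wrist_torque()
    print(psi.round(2),F.round(1),M.round(2),round(ctrl.current_time_s(),1))
    if np.abs(F).max()>35 or abs(M[2])>.9: break
```

```text
0.4 [ 0.3 -0.8 -0.4] [-0.04 -0.17  0.04] 21.1
0.58 [ 1.2 -0.3  0.3] [-0.1  -0.17  0.01] 21.4
0.76 [0.9 0.2 0.2] [-0.01 -0.08  0.02] 21.7
0.94 [ 0.  -0.3  0.6] [-0.04 -0.08 -0.02] 22.0
1.12 [-0.5 -0.1  0.2] [ 0.   -0.03 -0.04] 22.3
1.3 [ 0.1  0.1 -0.4] [ 0.02 -0.01 -0.01] 22.6
1.48 [-1.8  0.8  0.4] [ 0.16  0.12 -0.01] 22.8
1.5 [ 0.4  2.2 -1.5] [0.46 0.07 0.06] 23.1
1.56 [0.5 2.2 0.1] [0.54 0.05 0.06] 23.3
1.62 [ 0.1  4.1 -0.2] [0.69 0.12 0.03] 23.6
1.68 [-0.6  4.  -0.9] [0.89 0.14 0.1 ] 23.8
1.74 [-0.5  5.4 -0.1] [1.04 0.16 0.11] 24.1
1.8 [ 0.7  5.  -1.2] [1.2  0.   0.69] 24.3
1.86 [ 0.3  5.3 -0.7] [1.16 0.   1.78] 24.6
```

The torque rise marks the stop. I'll unload, retreat and check.

Run:
```python
from turn import *
import cv2
ctrl.reach([*c,.144],tq(1.68));print(ctrl.current_wrist_torque().round(2),ctrl.current_contact_force().round(1))
ctrl.move_linear([*c,.20],v=.08)
ctrl.reach([c[0]+.02,c[1],.31],quat(cy+np.pi));ctrl.pause(.15)
T=wrist_T(ctrl);im=ctrl.snapshot("wrist");np.savez("w4.npz",T=T,im=im)
cv2.imwrite("pics/w4.png",cv2.resize(im[...,::-1],(800,600),interpolation=cv2.INTER_CUBIC))
print(ctrl.current_time_s())
```

```text
[ 0.4  -0.16  0.07] [ 1.3  1.6 -0.9]
27.4167
```

View pics/w4.png

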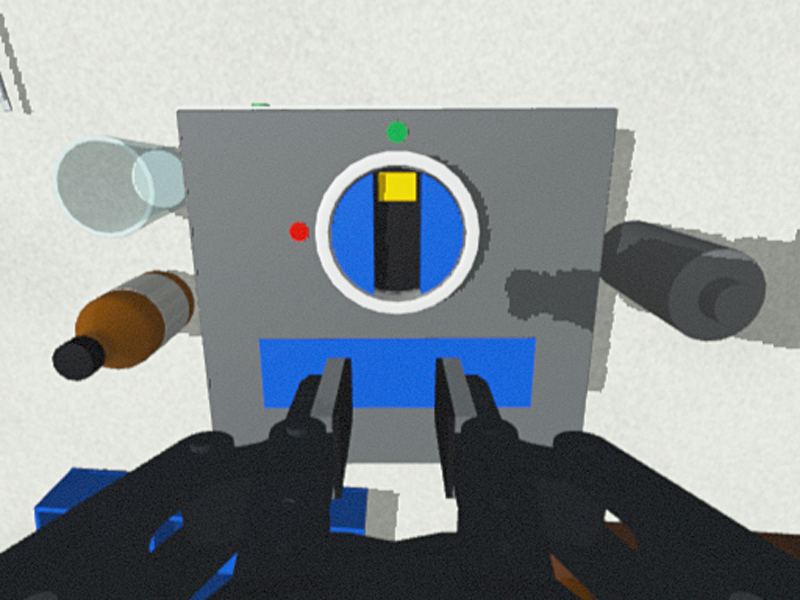

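The slot now lies along the case's x with yellow (398,187) pointing at the green dot (397,131). The cover is flat, the bottles, beaker and cartridge in view stand where they were, and the robot is clear.

```bash
python3 -c "
from bench import ctrl
print(ctrl.sign_off())"
```

```text
the job is handed in; nothing more can be done
None
```

The cover is pressed fully shut and the fastener is turned clockwise to its stop (locked); I handed the job in at about 27 s, and the items around the bay in the last picture had not moved.

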